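# Push a sensor frame to its stops and press the bushing home

## Robot

A 6-joint arm with a two-finger parallel gripper is mounted at the origin on the work surface. World frame = base frame: x ahead of the robot, y to its left, z up, the work surface at z = 0. Lengths are in m, angles in rad, forces in N, time in s.
With the tool pointing down it reaches from about 0.35 to 0.8 m from the base axis. Payload 7.3 kg.
Tool frame: the origin (TCP) lies between the finger pads; the fingertips stand 25 mm ahead of it and the grasp point (between the pads) lies 6 mm ahead of it (r.tip_extent is the distance from the TCP to the fingertips, in m); z points along the fingers, y is the direction in which the jaws open and shut (so a half turn about z gives the same grasp; the last joint's range is limited). The gripper opens to 85 mm and grips with 20 to 120 N. Pads are 22 mm wide; open, the fingers measure 114 mm over their backs; the gripper's body (76 mm by 85 mm) begins 54 mm behind the grasp point. The pads swing forward as they close: fully open they stand 13 mm farther back than shut.
Start: joints at [1.074, 0.342, 1.524, -0, 1.275, -0.146], TCP at [0.18, 0.493, 0.256] pointing down, gripper open.
Joint ranges: [-2.53, 2.53], [-0.77, 2.02], [0.04, 2.7], [-1, 4.14], [0.28, 2.66], [-3.11, 3.11]. Speed limits (rad/s): [2.57, 2.57, 3.14, 3.14, 3.14, 3.14].

## Interface

Orientations are given as a unit quaternion [x, y, z, w].
In Python, from workcell import r, command_gripper, optics gives the robot as it stands. The module is installed in compiled form; this text tells all that it offers. Calls block until the motion is done:
- r.reach(position, orientation): joint-space move of the TCP to a pose.
- r.move_straight(position, orientation=None, speed=0.15, max_force=None): straight line of the TCP; orientation=None keeps the orientation; speed is the mean speed in m/s. With max_force (N) it stops when the force on the tool has changed by that much, and returns True; else False.
- r.movej(angles): joint-space move.
- command_gripper(opening, force=None): finger opening in m; force is the grip in N (None keeps the last); returns when the fingers have stopped.
- r.hold(seconds).
- r.solve_ik(position, orientation): joint angles nearest the present ones, or None.
- r.read_state(): the state.
- optics.get_image(name): name is "side" or "top" or "wrist"; returns (picture, depth): 420x560x3 uint8, red, green, blue; 420x560 float32, m along the optical axis (not along the pixel's ray), 0 where there is no reading.
- optics.camera_model(name): a dict with "K" (3x3 intrinsics, pixels), "k1" (the pictures are not rectified: a ray, as slopes to the right and down, at radius r is drawn at 1 + k1 r^2 times it, then the intrinsics apply), "R" (3x3) and "t" (3): a world point X has camera coordinates R X + t; the wrist camera has in their place "tool_from_camera" (4x4, takes a point from camera to tool coordinates, whose origin is the TCP and whose axes are the flange's). Camera axes: x right, y down, z forward; pixel columns grow to the right and rows downward; lengths in m; the calibration is good to about 2 mm. A picture is of the moment at which its call begins: read the wrist's pose just before it. camera_model takes no time and is no camera call.
A pose or a line that the arm cannot do raises r.PlanningError and nothing moves.
- r.finish_job(): hands the job in, once; it reports no verdict.
The state is a dict: "time_s": time; "joint_positions": joint angles; "dq": joint speeds; "tau": joint torques, N m; "eef_pos": TCP position; "eef_rot": TCP orientation; "contact_force": force on the tool from outside, world axes, zero at the start; "torque": the same for the moment, N m; "grip_width": finger opening in m.
Only numpy, scipy, OpenCV 4.12 (cv2) and the standard library are available. Lean on these libraries where they do the work, as an engineer would, in place of code of your own. Each camera call takes 0.05 s, during which the arm holds its last target.

## Task

The aluminium sensor frame lies askew on the bed of the lever press, with a bronze bushing started in its boss and still standing proud. Push the frame along the bed, without lifting it, until it sits square against both the back stop and the side stop; then push the long lever down until the bushing is fully home, flush with the boss. Leave the frame against its stops and the other things on bed and bench where they are.

Things in the scene. Friction and masses are not known exactly. Their poses are not given: they have to be found in the camera images.
- jig: cast-iron lever press (arbor press) fixed to the bench. Origin on the bench below the ram's axis; x points from its open front (robot side) back to the column, y left, z up. Flat bed 25 mm above the bench, x -200 to +150, y -120 to +120 mm. The head (y -30 to +30 mm, housing to 36) overhangs from the column forward to x = -47 mm; its underside is 105 mm above the bed
- back_stop (a point): middle of the working face of the back stop, a steel bar across the bed in front of the column: face at x = +45 mm in the press's axes, spanning y -50 to +50 mm; point and bar top 14 mm above the bed. Axes as the press
- side_stop (a point): middle of the working face of the side stop, a steel bar along the right of the bed: face at y = -65 mm in the press's axes, spanning x -105 to +20 mm; point and bar top 14 mm above the bed. Axes as the press
- ram_foot (a point): centre of the lower face of the ram's round foot, 28 mm across, at x = y = 0 in the press's axes; 45 mm above the bed at lever value 0 and moving straight down with the lever
- frame: loose open rectangular aluminium frame, 160 (x) x 130 (y) x 18 mm, 0.3 to 0.5 kg, on the bed; rails 12 mm wide. Origin: centre of underside. A cross bar at x = +35 mm (end nearest the column) has a round boss, 38 mm across, level with the rails, holding the bushing. Fully home: origin at x = -35 mm, y = 0 in the press's axes, axes parallel. Slides with 2 to 4 N
- bushing_top (a point): centre of the upper face of the bronze bushing (18 mm across) started in the frame's boss; 6 mm above the boss at the start, level with it when flush
- bushing (a joint): how far the bushing is pressed into the boss, m: 0 = as started, 6 mm proud; 0.006 = flush. A push fit: needs about 30 N under the ram, stays where it is pressed
- lever (a joint): angle of the lever, rad: 0 = raised, pointing to the front of the press, 0.80 rad above level; grows as it is pushed down (elevation = 0.80 - value), limit 1.02. Ram falls 30 mm per rad. With the frame home the foot meets the bushing at 0.70; at 0.90 the bushing is flush and the lever goes hard. Stays where left. Push at lever_grip: about 2 N free, 5 to 7 N while pressing the bushing
- lever_grip (a point): point on the axis of the round steel lever bar (16 mm diameter), 200 mm from the pivot: the place to push down on from above. A black ball 34 mm across ends the bar 260 mm from the pivot. The lever swings in the press's x-z plane at y = -100 mm
- lever_pivot (a point): the lever's pivot axis (along y), at x = +42, y = -100, z = 180 mm in the press's axes; a tail with a small ball reaches 85 mm behind it
- foot_a: black rubber foot, 32 mm across, 18 mm high, standing on the rear left corner of the press bed; bystander. Origin: centre of its underside
- foot_b: black rubber foot, 32 mm across, 18 mm high, on the bench to the right of the press; bystander. Origin: centre of its underside
- spare_bushing: loose spare bronze bushing, 24 mm across, 25 mm high, on the rear right corner of the press bed; bystander. Origin: centre of its underside
- lid: green plastic sonde lid, 95 x 80 x 20 mm, right way up on the bench left of the press; bystander. Origin: centre of its underside
- sonde: radiosonde body, off-white box 130 x 85 x 55 mm lying on the bench right of the press; bystander. Origin: centre of its underside
- driver: screwdriver, 170 mm long, on the bench left of the press; bystander. Origin: centre of its underside (long axis x)
- shim: plain steel ring, 40 mm across, 8 mm high, on the bench left of the press; bystander. Origin: centre of its underside
Not all that is in view belongs to the job. Of the things shaped like the frame, the aluminium one is meant.

How it is judged:
By the outcome, as a careful person would: the job done as asked, in the order asked, and still so for the second after the job is handed in, with the robot touching nothing.
It also fails if it takes over 72 s, if anything falls off the work surface, if the arm or the gripper's body presses on something with over 40 N, if the wrist force passes 120 N, or if a joint passes its speed limit or range.

## Working session

There is one attempt and no reset: what is moved stays moved. The work goes in short steps, each a Python script; the robot and the scene stay as the last script left them, time stands still between calls to the robot, and variables do not carry over. Pictures are saved under pics/ and viewed, and the job is handed in when it is done.

```bash
mkdir -p pics; ls; python3 - <<'E'
from workcell import r, command_gripper, optics
import cv2, numpy as np
for n in ["side","top","wrist"]:
    p,d=optics.get_image(n)
    cv2.imwrite(f"pics/{n}0.png",p[:,:,::-1]); np.savez(f"pics/{n}0.npz",p=p,d=d)
    m=optics.camera_model(n); print(n,{k:np.round(v,4).tolist() for k,v in m.items()}, (d>0).mean())
s=r.read_state(); print(s)
E
```

```text
pics
side {'K': [[513.4866, 0.0, 278.6237], [0.0, 513.4866, 199.5674], [0.0, 0.0, 1.0]], 'k1': -0.0463, 'R': [[0.846, -0.5332, 0.0024], [-0.3217, -0.5142, -0.7951], [0.4252, 0.6718, -0.6065]], 't': [-0.4238, 0.3365, 1.0755]} 0.9960586734693877
top {'K': [[395.0359, 0.0, 274.0295], [0.0, 395.0359, 211.4521], [0.0, 0.0, 1.0]], 'k1': -0.0548, 'R': [[0.0074, -0.9998, 0.0168], [-0.9957, -0.0089, -0.0917], [0.0918, -0.0161, -0.9956]], 't': [0.0223, 0.5338, 1.2462]} 0.9959566326530612
wrist {'K': [[349.1746, 0.0, 286.9437], [0.0, 349.1746, 204.5608], [0.0, 0.0, 1.0]], 'k1': -0.0725, 'tool_from_camera': [[0.0002, -0.9555, -0.2951, 0.0753], [1.0, 0.0002, 0.0, -0.0001], [0.0, -0.2951, 0.9555, -0.1172], [0.0, 0.0, 0.0, 1.0]]} 0.9959736394557823
{'time_s': 0.15, 'joint_positions': array([ 1.07399524e+00,  3.42571818e-01,  1.52475320e+00, -1.61516032e-05,
        1.27537130e+00, -1.45976367e-01]), 'dq': array([ 0.00156469, -0.00083584, -0.00232774, -0.00032531, -0.00165642,
       -0.00080682]), 'tau': array([ 1.80721952e-03, -4.33903992e+01, -2.46148914e+01, -2.26634656e-04,
        5.74470454e-03, -2.82343535e-05]), 'eef_pos': array([0.18028205, 0.49281543, 0.25579634]), 'eef_rot': array([ 1.74511836e-01,  9.84654921e-01, -5.26017712e-04, -1.66986275e-04]), 'contact_force': array([-0.34532242, -0.37147862,  0.0192262 ]), 'torque': array([ 0.02029045,  0.01354754, -0.0452587 ]), 'grip_width': 0.0856203250048277}
```

View pics/top0.png

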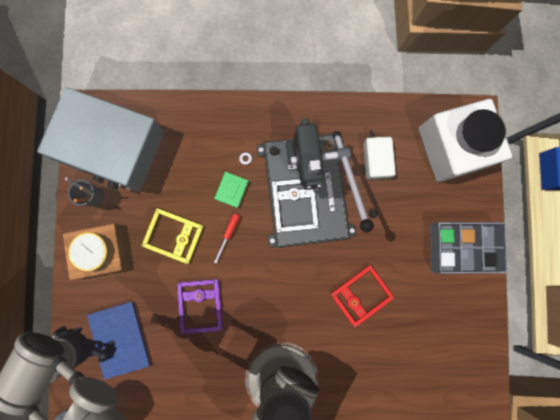

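View pics/side0.png

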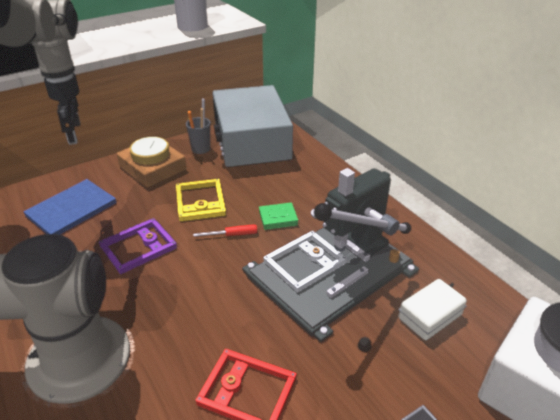

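The top view shows the press at about (310,190), with the aluminium frame at (295,205) and the lever from (340,140) to ball (367,225). Next I'll zoom in and measure.

```bash
cat > h.py <<'E'
import numpy as np, cv2
from workcell import r, command_gripper, optics
def norm(m,uv):
    uv=np.asarray(uv,float).reshape(-1,2)
    return cv2.undistortPoints(uv[:,None],m["K"],np.array([m["k1"],0,0,0.]))[:,0]
def campose(name,st=None):
    m=optics.camera_model(name)
    if name!="wrist":
        R=np.array(m["R"]);return m,R.T,-R.T@np.array(m["t"])
    from scipy.spatial.transform import Rotation as Ro
    T=np.array(m["tool_from_camera"]);Rt=Ro.from_quat(st["eef_rot"]).as_matrix()
    return m,Rt@T[:3,:3],Rt@T[:3,3]+st["eef_pos"]
def onplane(name,uv,z,st=None):
    m,Rw,c=campose(name,st);n=norm(m,uv);d=np.c_[n,np.ones(len(n))]@Rw.T
    return c+d*((z-c[2])/d[:,2])[:,None]
def cloud(name,d,st=None):
    m,Rw,c=campose(name,st);h,w=d.shape
    uv=np.stack(np.meshgrid(np.arange(w),np.arange(h)),-1).reshape(-1,2)
    n=norm(m,uv);P=np.c_[n,np.ones(len(n))]*d.reshape(-1,1)
    return (P@Rw.T+c).reshape(h,w,3)
def project(name,X,st=None):
    m,Rw,c=campose(name,st);q=(np.asarray(X,float).reshape(-1,3)-c)@Rw
    return cv2.projectPoints(q[:,None],np.zeros(3),np.zeros(3),m["K"],np.array([m["k1"],0,0,0.]))[0][:,0]
def snap(name,tag,crop=None,s=1):
    st=r.read_state();p,d=optics.get_image(name);np.savez(f"pics/{tag}.npz",p=p,d=d,eef_pos=st["eef_pos"],eef_rot=st["eef_rot"])
    q=p[:,:,::-1]
    if crop: q=q[crop[1]:crop[3],crop[0]:crop[2]]
    cv2.imwrite(f"pics/{tag}.png",cv2.resize(q,None,fx=s,fy=s,interpolation=cv2.INTER_CUBIC));return st,p,d
E
python3 - <<'E'
from h import *
f=np.load("pics/top0.npz");p,d=f["p"],f["d"]
C=cloud("top",d)
z=C[...,2]
print("table z",np.median(z[255:300,230:330]), "bed", [np.round(C[v,u],4).tolist() for u,v in [(280,150),(340,225),(275,235),(295,205)]])
m=((z>0.017)&(z<0.034)).astype(np.uint8);m[:120]=0;m[255:]=0;m[:,:255]=0;m[:,362:]=0
cs,_=cv2.findContours(m,cv2.RETR_EXTERNAL,cv2.CHAIN_APPROX_NONE);c=max(cs,key=cv2.contourArea)
pts=onplane("top",c[:,0].astype(float),0.025)[:,:2]
print("bed rect",cv2.minAreaRect((pts*1000).astype(np.float32)))
q=p[110:260,240:400][:,:,::-1];cv2.imwrite("pics/topz.png",cv2.resize(q,None,fx=4.5,fy=4,interpolation=cv2.INTER_CUBIC))
f=np.load("pics/side0.npz");q=f["p"][160:340,235:445][:,:,::-1];cv2.imwrite("pics/sidez.png",cv2.resize(q,None,fx=3.3,fy=3.3,interpolation=cv2.INTER_CUBIC))
cv2.imwrite("pics/mask.png",m*255)
E
```

```text
table z 0.0003468609585413063 bed [[0.7355, 0.0086, 0.0243], [0.4911, -0.1843, 0.0345], [0.4582, 0.0229, 0.0185], [0.5549, -0.0407, 0.0268]]
bed rect ((604.72900390625, -68.75614929199219), (347.4542236328125, 250.2534942626953), 7.641781330108643)
```

View pics/topz.png

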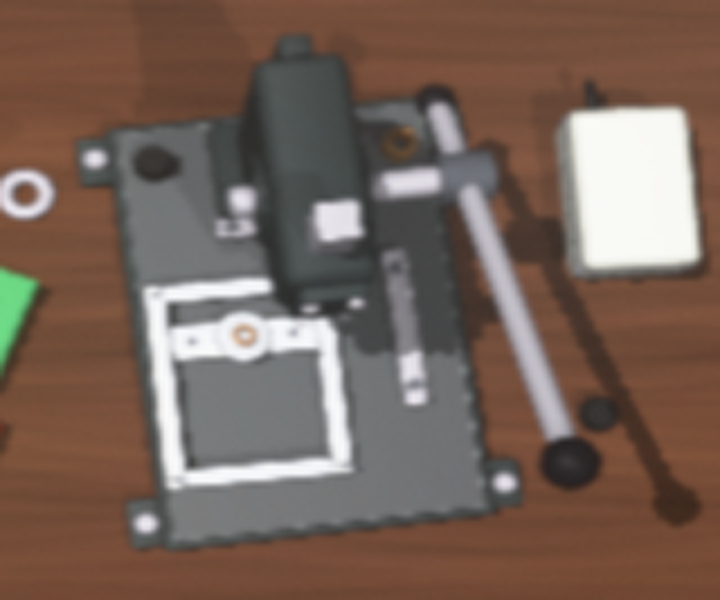

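View pics/sidez.png

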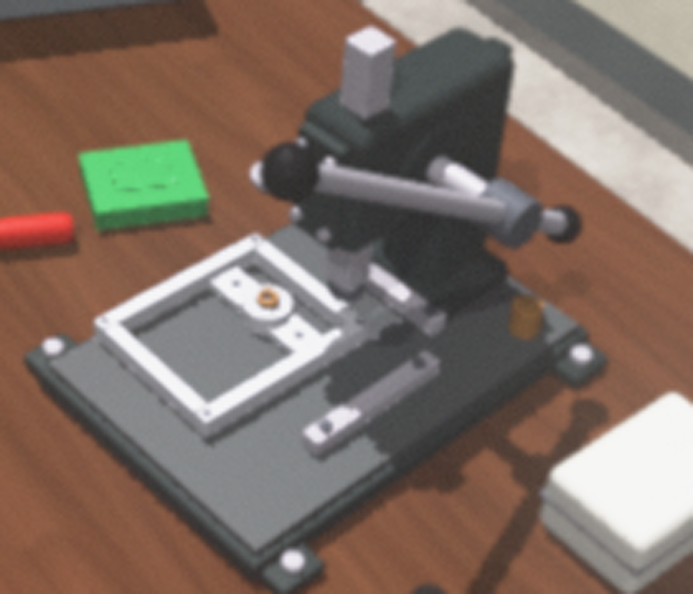

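```bash
cat >> h.py <<'E'
from scipy.spatial.transform import Rotation as Ro
def quat(yaw,ax=0.0,tilt=0.0):
    """tool down; tool x = -(direction yaw)"""
    c,s=np.cos(yaw),np.sin(yaw)
    R=np.array([[-c,-s,0],[-s,c,0],[0,0,-1]]).T
    R=np.array([[-c,-s,0],[-s,c,0],[0,0,-1.]]).T
    return Ro.from_matrix(R).as_quat()
E
python3 - <<'E'
from h import *
y=np.radians(7.6)
r.reach([0.42,-0.02,0.36],quat(y))
st,p,d=snap("wrist","w1",s=1.4)
print(st["time_s"],st["eef_pos"],st["joint_positions"])
C=cloud("wrist",d,st)
for u,v in [(280,300),(280,390),(150,300),(400,300)]: print(u,v,np.round(C[v,u],4))
E
```

```text
2.2167 [ 0.4200231  -0.01950183  0.35989993] [-2.29248503e-01  7.78502108e-02  1.57956984e+00  1.97807745e-04
  1.48436597e+00 -1.93333731e+00]
280 300 [ 0.6213 -0.0025  0.0426]
280 390 [ 0.4088 -0.0227  0.4147]
150 300 [ 0.4152 -0.0664  0.377 ]
400 300 [0.4117 0.0223 0.3636]
```

View pics/w1.png

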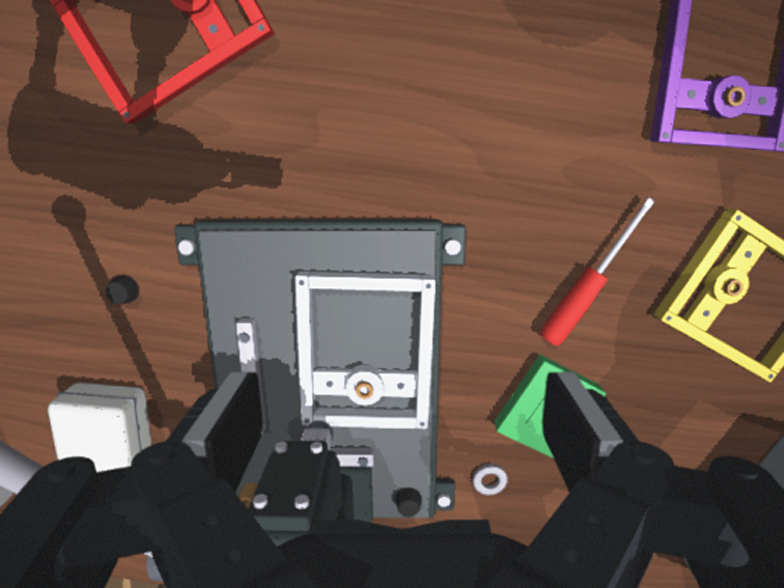

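The wrist view shows the aluminium frame at (365,345), the side stop at (246,345), the back stop end at (355,460), and the bed edges, all in the 1.4x picture. I'll zoom in and fit edges.

```bash
python3 - <<'E'
from h import *
f=np.load("pics/w1.npz");p=f["p"]
q=p[150:375,120:345][:,:,::-1];cv2.imwrite("pics/w1z.png",cv2.resize(q,None,fx=2.6,fy=2.6,interpolation=cv2.INTER_CUBIC))
st=dict(eef_pos=f["eef_pos"],eef_rot=f["eef_rot"])
hsv=cv2.cvtColor(p,cv2.COLOR_RGB2HSV)
# aluminium frame mask
m=((hsv[...,2]>185)&(hsv[...,1]<40)).astype(np.uint8); m[:190]=0;m[310:]=0;m[:,:205]=0;m[:,318:]=0
cs,_=cv2.findContours(m,cv2.RETR_EXTERNAL,cv2.CHAIN_APPROX_NONE);c=max(cs,key=cv2.contourArea)
P=onplane("wrist",c[:,0].astype(float),0.043,st)[:,:2]*1000
print("frame",cv2.contourArea(c),cv2.minAreaRect(P.astype(np.float32)))
# bed mask: low saturation
b=((hsv[...,1]<75)).astype(np.uint8)
for v in range(170,300,20): print(v,"".join(str(x) for x in b[v,125:330]))
E
```

```text
frame 3858.0 ((553.4600219726562, -38.24647521972656), (160.2185821533203, 129.96946716308594), 6.068594932556152)
170 0111111111111111111111111111111111111111111111111111111111111111111111111111111111111111111111111111111111111111111111111111111111111111111111111111111111111111111111111111111111111111111111111111111111111
190 0000000000000000011111111111111111111111111111111111111111111111111111111111111111111111111111111111111111111111111111111111111111111111111111111111111111111111111111111111111111111111111111100000000000000
210 0000000000000000000011111111111111111111111111111111111111111111111111111111111111111111111111111111111111111111111111111111111111111111111111111111111111111111111111111111111111111111111111000000000000000
230 0000000000000000000000111111111111111111111111111111111111111111111111111111111111111111111111111111111111111111111111111111111111111111111111111111111111111111111111111111111111111111111111000000000000000
250 0000000000000000000000000111111111111111111111111111111111111111111111111111111111111111111111111111111111111111111111111111111111111111111111111111111111111111111111111111111111111111111110000000000000000
270 0000000000000000000000000001111111111111111111111111111111111111111111111111111111111111111111111111111111111111111111111111111111111111111111111111111111111111111111111111111111111111111110000000000000000
290 0000000000000111111111111111111111111111111111111111111111111111111111111111111111111111111111111111111111111111111111111111111111111111111111111111111111111111111111111111111111111111111100000000000000000
```

View pics/w1z.png

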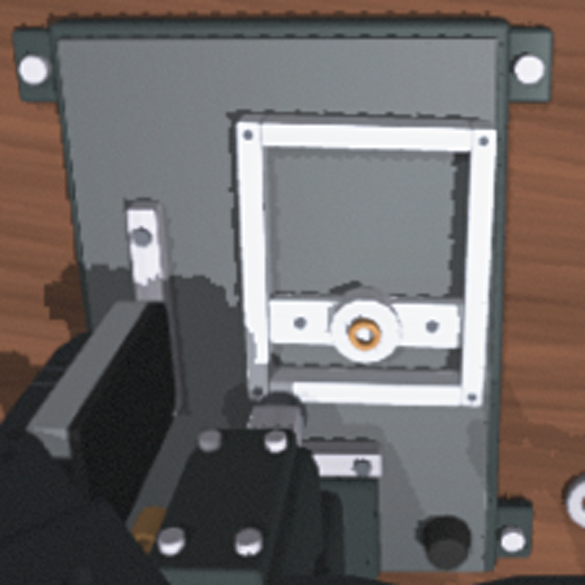

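```bash
python3 - <<'E'
from h import *
f=np.load("pics/w1.npz");p=f["p"]
st=dict(eef_pos=f["eef_pos"],eef_rot=f["eef_rot"])
g=cv2.cvtColor(p,cv2.COLOR_RGB2GRAY).astype(float)
# subpixel strongest rise/fall along rows/cols
def edge(line,lo,hi,sign):
    d=np.gradient(cv2.GaussianBlur(line.reshape(1,-1),(0,0),0.8)[0])*sign
    i=lo+np.argmax(d[lo:hi]); a,b,c=d[i-1:i+2]; return i+0.5*(a-c)/(a-2*b+c+1e-9), d[i]
def fit(uv,z,name):
    X=onplane("wrist",uv,z,st)[:,:2]*1000
    vx,vy,x0,y0=cv2.fitLine(X.astype(np.float32),cv2.DIST_HUBER,0,0.01,0.01).ravel()
    if abs(vx)>abs(vy):
        a=np.degrees(np.arctan2(vy*np.sign(vx),abs(vx)))
    else: a=np.degrees(np.arctan2(-vx*np.sign(vy),abs(vy)))
    res=(X-[x0,y0])@[-vy,vx]; print(name,"yaw %.2f pt (%.1f,%.1f) rms %.2f n %d"%(a,x0,y0,res.std(),len(X))); return a,x0,y0
O=lambda u,v:(120+u/2.6,150+v/2.6)
L=[];R=[];F=[]
for v in range(182,245):
    u0=O(57+(v-165)*2.6*31/250,0)[0]; e,s=edge(g[v],int(u0-6),int(u0+8),1)
    if s>4:L.append((e,v))
for v in range(200,350):
    u0=O(497-(v-165)*2.6*10/530,0)[0]; e,s=edge(g[v],int(u0-4),int(u0+5),-1)
    if s>4:R.append((e,v))
for u in range(150,300):
    e,s=edge(g[:,u],158,170,1)
    if s>4:F.append((u,e))
l=fit(L,.025,"bed right(-y)");rr=fit(R,.025,"bed left(+y)");ff=fit(F,.025,"bed front")
S=[];B=[]
for v in range(234,262):
    e,s=edge(g[v],178,186,-1)
    if s>4:S.append((e,v))
for u in range(243,262):
    e,s=edge(g[:,u],320,332,1); 
    if s>4:B.append((u,e))
ss=fit(S,.039,"sidestop face");bb=fit(B,.039,"backstop face")
print(S[::6],B[::4])
# frame edges via rays
hsv=cv2.cvtColor(p,cv2.COLOR_RGB2HSV)
bz=onplane("wrist",[O(365,333)],.049,st);print("bushing top",bz)
print("bed corners",onplane("wrist",[O(57,39),O(497,38)],.025,st))
print("bolt check", onplane("wrist",[O(33,70),O(529,69)],.02,st))
E
```

```text
bed right(-y) yaw 7.74 pt (521.9,-200.7) rms 0.35 n 63
bed left(+y) yaw 7.42 pt (591.4,34.0) rms 1.17 n 150
bed front yaw 7.50 pt (439.4,-90.8) rms 0.09 n 150
sidestop face yaw 6.78 pt (556.5,-148.3) rms 0.77 n 28
backstop face yaw 8.99 pt (670.8,-40.0) rms 0.20 n 19
[(np.float64(179.68951869562923), 234), (np.float64(180.40672307291877), 240), (np.float64(181.04637449988468), 246), (np.float64(181.12357186727633), 252), (np.float64(182.0125763547278), 258)] [(243, np.float64(324.25332508333514)), (247, np.float64(324.2894309090159)), (251, np.float64(324.31297310059813)), (255, np.float64(324.2885636559121)), (259, np.float64(323.90250057685057))]
bushing top [[ 0.58629014 -0.03411112  0.049     ]]
bed corners [[ 0.45484946 -0.20898085  0.025     ]
 [ 0.42518899  0.01319858  0.025     ]]
bolt check [[ 0.47417081 -0.22346276  0.02      ]
 [ 0.43982821  0.03247434  0.02      ]]
```

```bash
cat >> h.py <<'E'
YAW=np.radians(7.5); O3=np.array([.6301,-.0733,0.])
RP=Ro.from_euler('z',YAW).as_matrix()
def p2w(x,y,z): return O3+RP@np.array([x,y,z])/1000.
def w2p(X): return (np.asarray(X)-O3)@RP*1000
def Rtool(xdir,tilt):
    """xdir: press-frame horizontal dir of tool x ; tool z leans by tilt away from xdir (body toward +xdir)"""
    h=np.array(xdir,float);h/=np.linalg.norm(h);up=np.array([0,0,1.])
    z=-np.sin(tilt)*h-np.cos(tilt)*up; x=np.cos(tilt)*h-np.sin(tilt)*up
    return RP@np.array([x,np.cross(z,x),z]).T
def pose(tip,R,ext):
    return p2w(*tip)-R[:,2]*ext, Ro.from_matrix(R).as_quat()
def pf(): # contact force in press axes
    return np.round(r.read_state()["contact_force"]@RP,2)
E
python3 - <<'E'
from h import *
print("ext",r.tip_extent, r.read_state()["grip_width"])
RL=Rtool([0,1,0],np.radians(25)); RF=Rtool([-1,0,0],0)
for nm,t,R in [("L0",(-71,145,90),RL),("L1",(-71,140,33),RL),("L2",(-71,70,33),RL),("L2b",(-35,70,33),RL),("F0",(-190,0,80),RF),("F1",(-190,0,30),RF),("F2",(-120,0,30),RF)]:
    x,q=pose(t,R,.012); j=r.solve_ik(x,q); print(nm,np.round(x,3),None if j is None else np.round(j,2))
E
```

```text
ext 0.025 0.0854657450281364
L0 [0.54  0.066 0.101] [ 0.21  0.6   1.65 -0.53  0.99  0.39]
L1 [0.541 0.061 0.044] [ 0.2   0.69  1.69 -0.58  0.88  0.47]
L2 [ 0.55  -0.008  0.044] [ 0.07  0.68  1.72 -0.62  0.81  0.38]
L2b [ 0.586 -0.003  0.044] [ 0.07  0.72  1.61 -0.59  0.87  0.34]
F0 [ 0.442 -0.098  0.092] [-0.39  0.43  1.93 -0.    0.78 -2.09]
F1 [ 0.442 -0.098  0.042] [-0.39  0.52  1.97 -0.    0.65 -2.09]
F2 [ 0.511 -0.089  0.042] [-0.32  0.6   1.78 -0.    0.75 -2.02]
```

```bash
python3 - <<'E'
from h import *
RL=Rtool([0,1,0],np.radians(25))
x,q=pose((-71,150,200),RL,.012); r.reach(x,q)
x,q=pose((-71,140,60),RL,.012); r.move_straight(x,q,speed=.15)
x,q=pose((-71,140,34),RL,.012); print(r.move_straight(x,q,speed=.06,max_force=6), pf())
print(r.read_state()["time_s"], w2p(r.read_state()["eef_pos"]))
snap("side","s1",(235,160,445,340),3.3); snap("wrist","w2",s=1.4)
E
```

```text
False [ 0.38 -0.17  1.05]
5.8333 [-71.0982418  145.04781565  44.56970832]
```

View pics/s1.png

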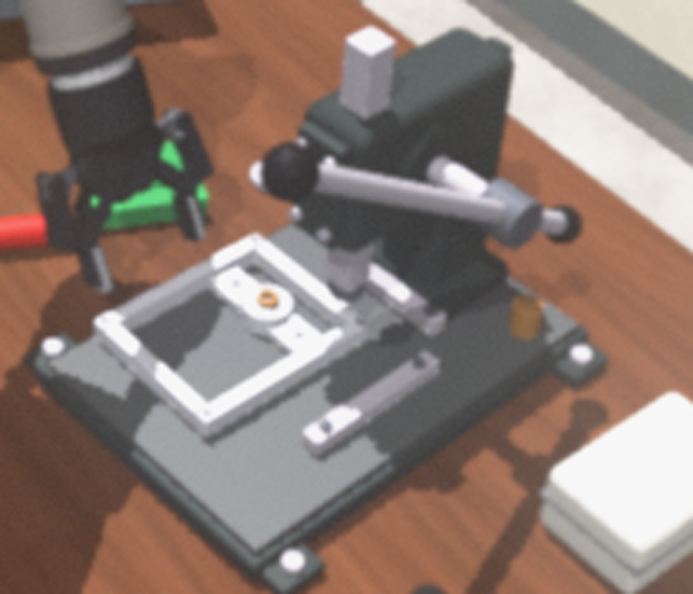

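View pics/w2.png

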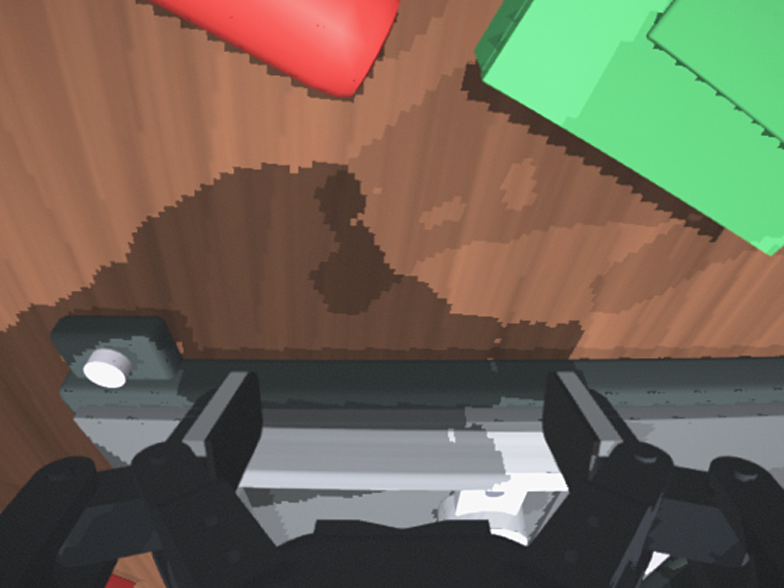

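The wrist view shows both fingers outside the left rail, at (230,400) and (590,400), roughly parallel to it. They are clear of the lid and the lug, so I'll push.

```bash
python3 - <<'E'
from h import *
RL=Rtool([0,1,0],np.radians(25))
x,q=pose((-71,82,34),RL,.012); print(r.move_straight(x,q,speed=.05,max_force=12), pf(), w2p(r.read_state()["eef_pos"]))
x,q=pose((-71,66,34),RL,.012); print(r.move_straight(x,q,speed=.025,max_force=9), pf(), w2p(r.read_state()["eef_pos"]))
print(r.read_state()["time_s"])
snap("top","t2",(240,110,400,260),4.5); snap("side","s2",(235,160,445,340),3.3)
E
```

```text
False [ 0.21 -0.14 -0.32] [-71.0349151   86.93318558  44.91625332]
True [-0.7   3.85  2.92] [-70.80921876  78.24205813  44.69905765]
7.7
```

View pics/s2.png

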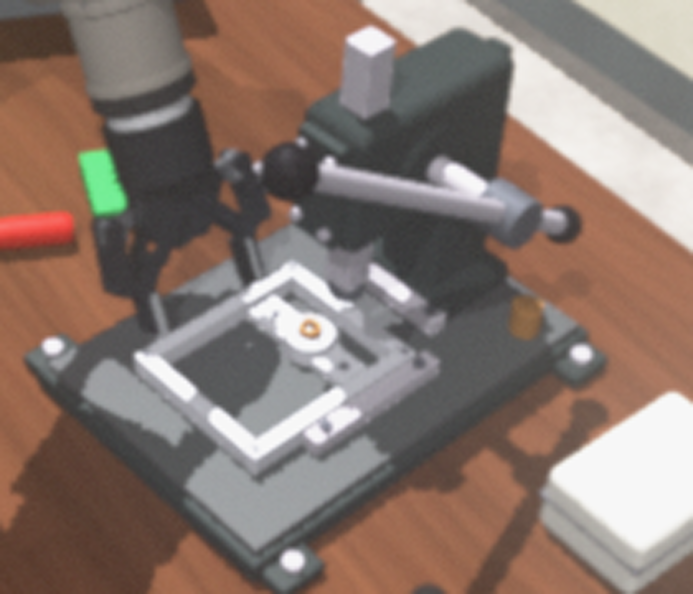

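The side view shows the frame against the side stop, with the force trip at the expected position. Next is the front push in +x.

```bash
python3 - <<'E'
from h import *
RL=Rtool([0,1,0],np.radians(25)); RF=Rtool([-1,0,0],0)
x,q=pose((-71,100,34),RL,.012); r.move_straight(x,q,speed=.08)
x,q=pose((-90,140,160),RL,.012); r.move_straight(x,q,speed=.2)
x,q=pose((-190,0,130),RF,.012); r.reach(x,q)
x,q=pose((-185,0,60),RF,.012); r.move_straight(x,q,speed=.15)
x,q=pose((-185,0,32),RF,.012); print(r.move_straight(x,q,speed=.05,max_force=6), pf(),w2p(r.read_state()["eef_pos"]))
snap("top","t3",(240,110,400,260),4.5); snap("wrist","w3",s=1.4)
print(r.read_state()["time_s"])
E
```

```text
False [-0.04 -0.15  1.24] [-1.84987142e+02 -2.38558438e-02  4.38992728e+01]
12.5917
```

View pics/w3.png

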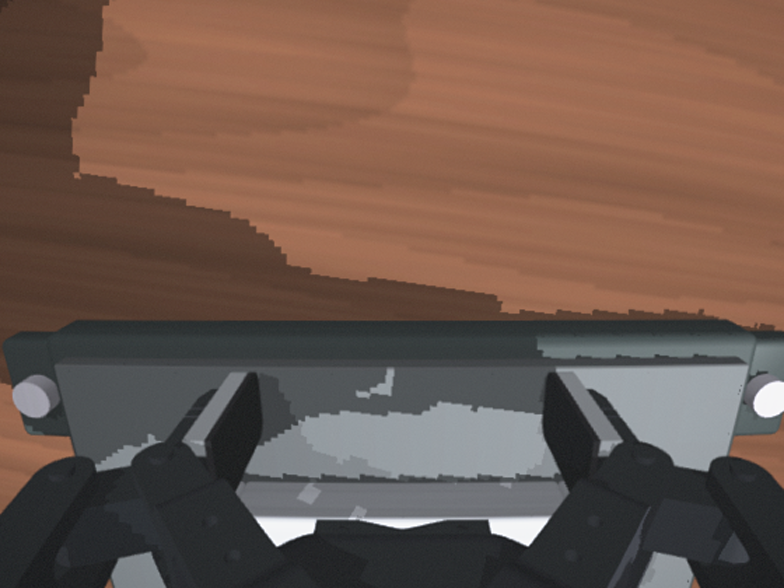

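View pics/t3.png

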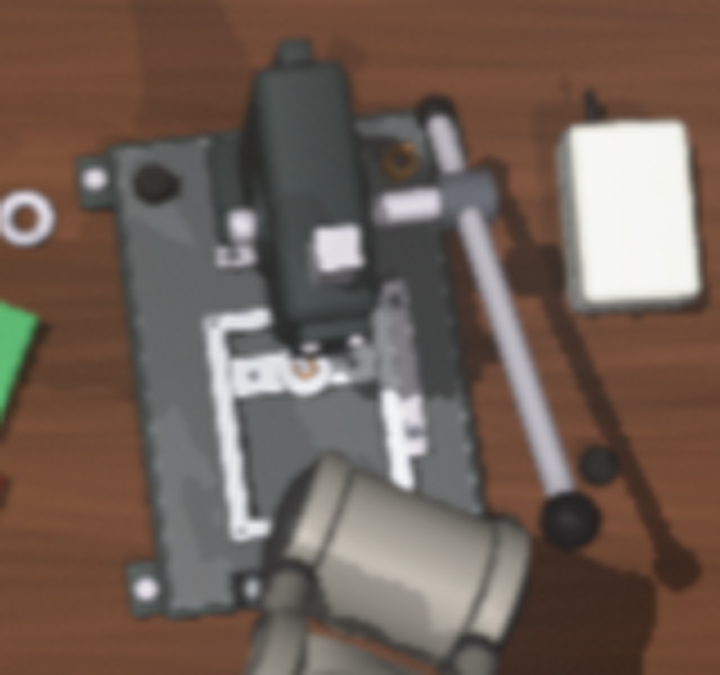

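```bash
python3 - <<'E'
from h import *
f=np.load("pics/t3.npz");C=cloud("top",f["d"])
for u,v in [(520,540),(528,560),(500,600),(420,520),(470,650),(570,520),(545,525),(340,470)]:
    print(u,v,np.round(w2p(C[int(110+v/4.5),int(240+u/4.5)])))
P=w2p(C[200:300,290:362].reshape(-1,3)); m=(P[:,2]>200)&(P[:,2]<450)&(P[:,0]>-300)
Q=P[m]; a=Q[Q[:,1]>-82]; 
for z0 in range(200,450,25):
    k=a[(a[:,2]>=z0)&(a[:,2]<z0+25)]
    if len(k):print(z0,len(k),k[:,1].min(),k[:,0].max())
E
```

```text
520 540 [-180.  -64.  359.]
528 560 [-187. -150.    0.]
500 600 [-209.  -46.  379.]
420 520 [-162.  -12.  369.]
470 650 [-231.  -26.  382.]
570 520 [-171.  -96.  344.]
545 525 [-171.  -85.  335.]
340 470 [-131.   26.  364.]
200 2 22.248087521305447 -213.8007562925538
225 3 15.938226502419917 -213.8842475705644
275 1 20.87595246134325 -219.44593465190442
300 4 -15.951171559611055 -123.33947810684012
325 143 -63.337205257093494 -118.92882713206716
350 1271 -68.36930909958414 -121.93581955086125
375 533 -57.88903039084414 -139.47553828931677
400 73 -28.626655185118942 -192.5662057153131
425 24 -13.18803574688953 -202.51158996728708
```

```bash
python3 - <<'E'
from h import *
RF=Rtool([-1,0,0],0)
x,q=pose((-185,12,36),RF,.012); r.move_straight(x,q,speed=.08)
command_gripper(.070)
x,q=pose((-140,12,36),RF,.012); print(r.move_straight(x,q,speed=.05,max_force=14), pf(), w2p(r.read_state()["eef_pos"]))
print(r.read_state()["time_s"],r.read_state()["grip_width"])
snap("top","t4",(240,110,400,260),4.5)
f=np.load("pics/t4.npz");C=cloud("top",f["d"])
P=w2p(C[200:300,290:362].reshape(-1,3)); m=(P[:,2]>300)&(P[:,2]<450)&(P[:,0]>-300);Q=P[m]; a=Q[Q[:,1]>-80];print(np.sort(a[:,1])[:5])
E
```

```text
False [-4.8   0.07  3.54] [-140.54537664   12.40673393   47.84432642]
14.2583 0.06963996024588323
[-56.83265133 -55.98756872 -55.67171316 -54.98572334 -54.57904393]
```

View pics/t4.png

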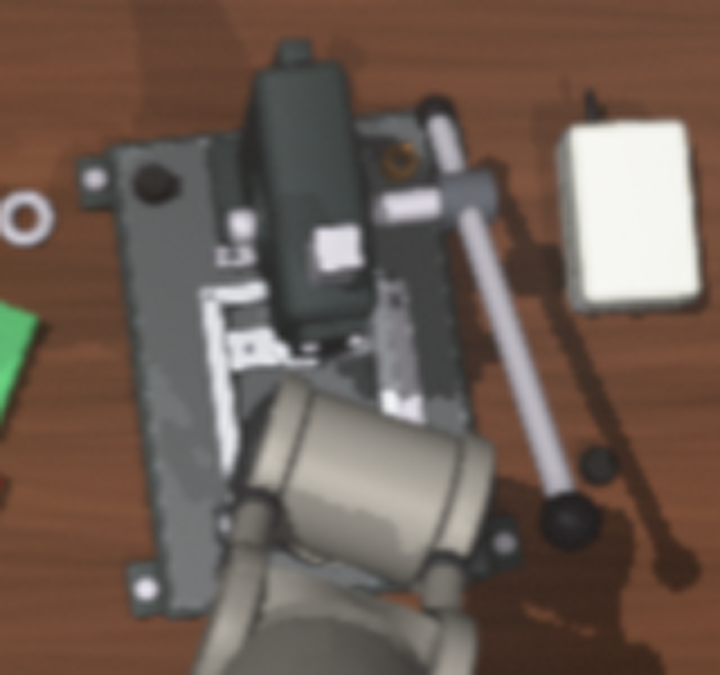

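The frame slides along the side stop and the arm clears the lever by about 30 mm. I'll continue the push to the back stop, expecting the tip near x = -126.

```bash
python3 - <<'E'
from h import *
RF=Rtool([-1,0,0],0)
x,q=pose((-115,12,36),RF,.012); print(r.move_straight(x,q,speed=.025,max_force=10), pf(), w2p(r.read_state()["eef_pos"]))
print(r.read_state()["time_s"])
snap("top","t5",(240,110,400,260),4.5);snap("side","s5",(235,160,445,340),3.3)
E
```

```text
True [ 0.9   0.3  -0.69] [-125.5595613    12.64326691   47.39058566]
14.9917
```

View pics/s5.png

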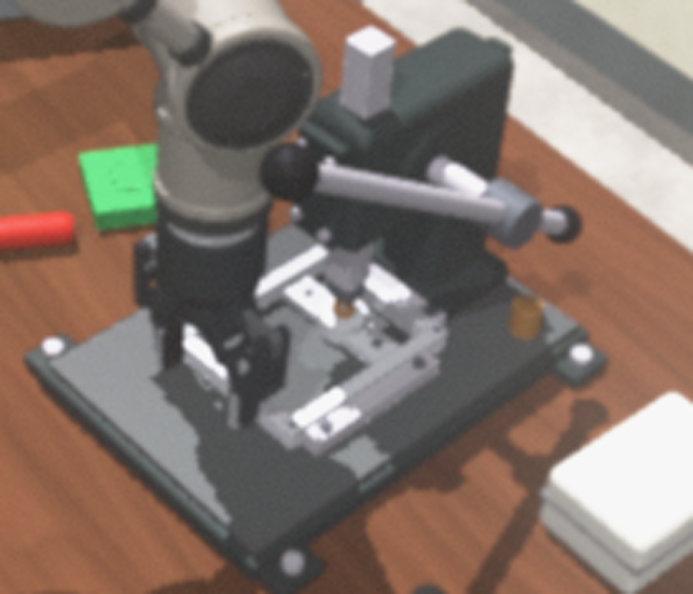

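View pics/t5.png

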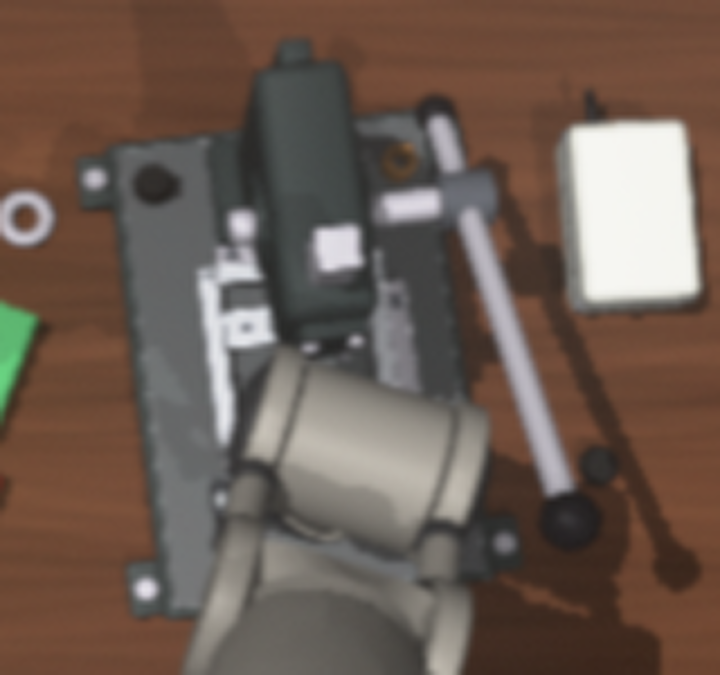

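```bash
python3 - <<'E'
from h import *
RL=Rtool([0,1,0],np.radians(25)); RF=Rtool([-1,0,0],0)
x,q=pose((-150,12,36),RF,.012); r.move_straight(x,q,speed=.1)
x,q=pose((-175,30,180),RF,.012); r.move_straight(x,q,speed=.2)
command_gripper(.085)
x,q=pose((-60,150,160),RL,.012); r.reach(x,q)
x,q=pose((-45,105,34),RL,.012); print(r.move_straight(x,q,speed=.15,max_force=10),pf())
x,q=pose((-45,66,34),RL,.012); print(r.move_straight(x,q,speed=.025,max_force=9), pf(), w2p(r.read_state()["eef_pos"]))
print(r.read_state()["time_s"])
snap("wrist","w6",s=1.4);snap("side","s6",(235,160,445,340),3.3)
E
```

```text
False [-0.88 -0.29  0.64]
True [-0.48  3.51  2.39] [-45.01544271  78.38650189  44.62308518]
20.875
```

View pics/s6.png

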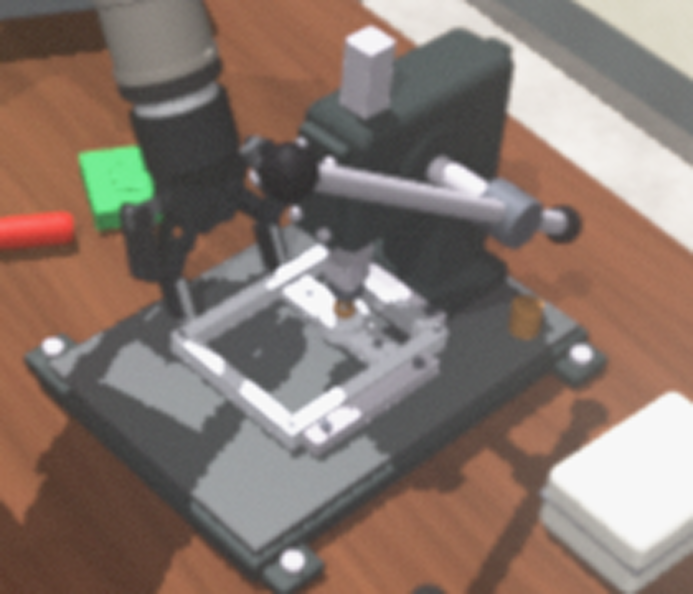

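The contact y is the same as the first time (78.4 vs 78.2 mm), so the frame is on the side stop. One more x push, then a wrist check.

```bash
python3 - <<'E'
from h import *
RL=Rtool([0,1,0],np.radians(25)); RF=Rtool([-1,0,0],0)
x,q=pose((-48,105,34),RL,.012); r.move_straight(x,q,speed=.1)
x,q=pose((-90,140,160),RL,.012); r.move_straight(x,q,speed=.25)
x,q=pose((-175,12,120),RF,.012); r.reach(x,q)
command_gripper(.070)
x,q=pose((-145,12,36),RF,.012); print(r.move_straight(x,q,speed=.15,max_force=10),pf())
x,q=pose((-115,12,36),RF,.012); print(r.move_straight(x,q,speed=.025,max_force=10), pf(), w2p(r.read_state()["eef_pos"]))
x,q=pose((-150,12,36),RF,.012); r.move_straight(x,q,speed=.1)
x,q=pose((-190,30,220),RF,.012); r.move_straight(x,q,speed=.25)
r.reach([0.40,-0.03,0.36],quat(YAW)); 
st,p,d=snap("wrist","w7",(110,140,360,340),3);print(st["time_s"])
E
```

```text
False [ 0.22  0.3  -0.83]
True [-0.04 -0.16 -0.62] [-125.53929684   12.27074448   47.47951901]
27.95
```

View pics/w7.png

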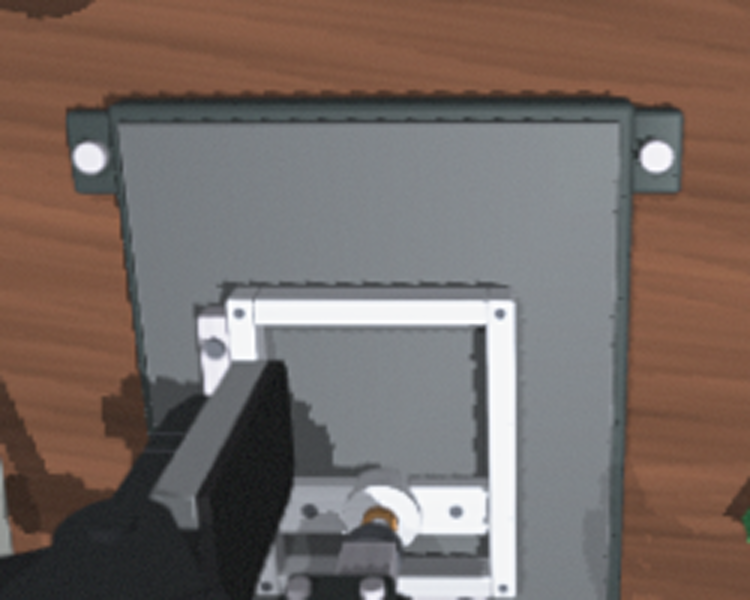

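```bash
python3 - <<'E'
from h import *
f=np.load("pics/w7.npz");p=f["p"];st=dict(eef_pos=f["eef_pos"],eef_rot=f["eef_rot"])
O=lambda u,v:(110+u/3-.33,140+v/3-.33)
X=onplane("wrist",[O(228,300),O(516,300),O(517,590),O(118,123),O(621,123)],.043,st)
print(np.round(w2p(X),1)); X=onplane("wrist",[O(118,123),O(621,123)],.025,st);print(np.round(w2p(X),1))
a=onplane("wrist",[(O(228,300)),O(516,300)],.043,st);v=a[1]-a[0];print("front yaw",np.degrees(np.arctan2(-v[0],v[1]))-7.5)
# lever ball from top
g=np.load("pics/t5.npz");C=w2p(cloud("top",g["d"]))
for v in [(480),(400),(300)]: 
    pass
for u,v in [(570,518),(545,450),(520,370),(490,280),(475,230)]:
    print(u,v,np.round(C[round(110+v/4.5),round(240+u/4.5)]))
E
```

```text
[[-115.1  -63.4   43. ]
 [-115.5   66.1   43. ]
 [  40.    65.9   43. ]
 [-196.8 -104.2   43. ]
 [-196.5  110.9   43. ]]
[[-192.6 -111.6   25. ]
 [-192.3  112.5   25. ]]
front yaw 0.14990305204386445
570 518 [-171.  -97.  346.]
545 450 [-131.  -98.  309.]
520 370 [ -80. -100.  275.]
490 280 [-19. -98. 234.]
475 230 [  18. -101.  206.]
```

The frame is home: front at -115.3 mm, left side at +66 mm, yaw 0.15°. The lever's measured points give an elevation near 0.61 rad, so it already stands at about 0.19. I'll approach it from above with the fingers shut.

```bash
cat >> h.py <<'E'
def tipat(e,gap=0):
    xt=42-200*np.cos(e)+8*np.sin(e)+11*np.clip(e/.3,-1,1)
    xc=xt-11*np.sign(e); t=np.array([42+8*np.sin(e),180+8*np.cos(e)])
    s=(t[0]-xc)/np.cos(e); return (xt,-100,t[1]+s*np.sin(e)+gap)
E
python3 - <<'E'
from h import *
RF=Rtool([-1,0,0],0)
command_gripper(0.0)
for e in [.7,.3,0,-.15]:
    x,q=pose(tipat(e),RF,.025); print(e,np.round(tipat(e)),r.solve_ik(x,q))
t=tipat(.62)
x,q=pose((t[0],-100,t[2]+80),RF,.025); r.reach(x,q)
x,q=pose(tipat(.62,18),RF,.025); print(r.move_straight(x,q,speed=.12,max_force=6),pf())
print(r.read_state()["time_s"],r.read_state()["grip_width"])
snap("side","s8",(235,60,445,240),3.3);snap("wrist","w8",s=1.4)
E
```

```text
0.7 [ -95. -100.  315.] [-4.56891509e-01  3.99278496e-01  1.20934076e+00 -4.44089210e-16
  1.53297340e+00 -2.15858753e+00]
0.3 [-136. -100.  247.] [-4.98954329e-01  3.63670809e-01  1.44809680e+00 -4.44089210e-16
  1.32982504e+00 -2.20065035e+00]
0 [-158. -100.  188.] [-5.24273321e-01  3.78278692e-01  1.59602012e+00 -4.44089210e-16
  1.16729384e+00 -2.22596934e+00]
-0.15 [-162. -100.  159.] [-5.29547181e-01  4.02827498e-01  1.64699026e+00 -4.44089210e-16
  1.09177490e+00 -2.23124320e+00]
False [ 0.34  0.19 -0.22]
30.2 -7.948704795271495e-05
```

View pics/s8.png

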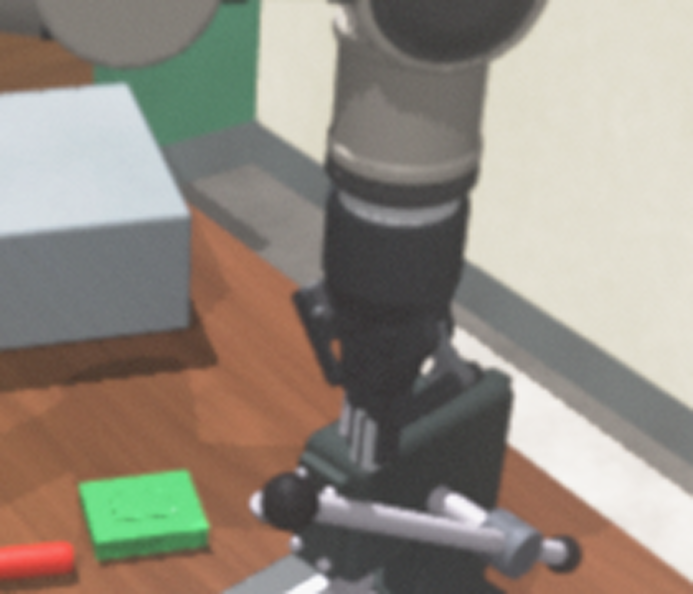

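View pics/w8.png

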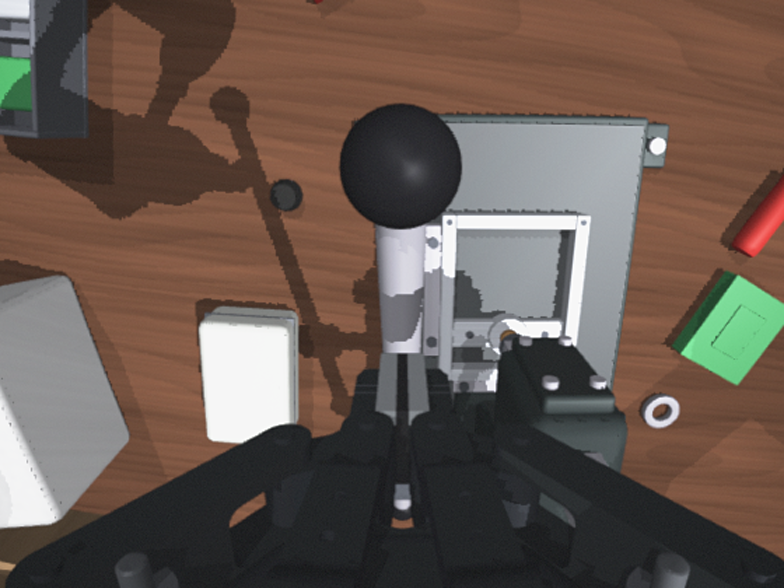

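The wrist view shows the shut fingertips at (405,370), centred over the bar, with the ball at (400,165). I'll now lower along the arc.

```bash
python3 - <<'E'
from h import *
RF=Rtool([-1,0,0],0)
x,q=pose(tipat(.62,-1),RF,.025); print("contact",r.move_straight(x,q,speed=.05,max_force=4),pf(),np.round(w2p(r.read_state()["eef_pos"]),1))
for e in [.55,.45,.35,.25,.18,.13]:
    x,q=pose(tipat(e),RF,.025); h=r.move_straight(x,q,speed=.06,max_force=15); print(e,h,pf())
    if h: break
print(r.read_state()["time_s"])
snap("side","s9",(235,160,445,340),3.3)
E
```

```text
contact False [-0.06 -0.29  0.03] [-105.1 -100.   326.5]
0.55 False [ 0.34 -0.11  0.9 ]
0.45 False [ 0.17 -0.2  -0.54]
0.35 False [-0.13  1.    0.98]
0.25 False [-0.11  0.76  0.17]
0.18 False [-0.48  0.49  0.35]
0.13 False [-0.05  0.48 -0.75]
33.375
```

View pics/s9.png

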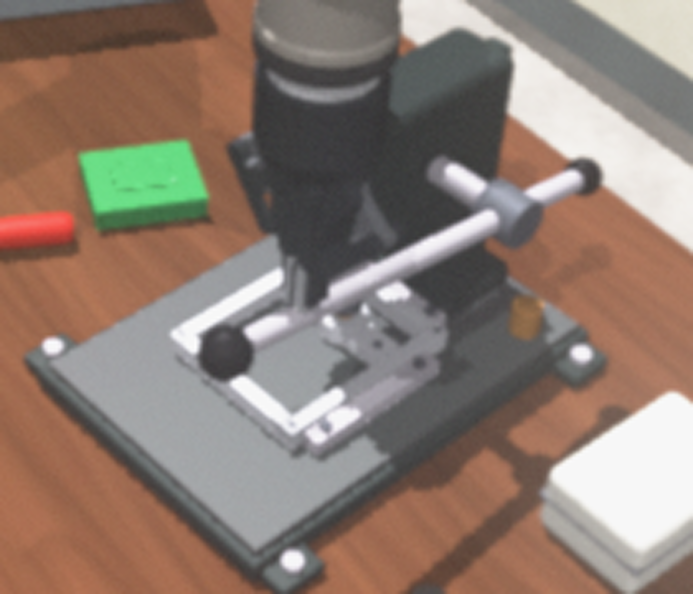

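The side view shows the lever swinging down with the tip on the bar. Next comes the pressing range.

```bash
python3 - <<'E'
from h import *
RF=Rtool([-1,0,0],0)
for e in [.08,.04,0.0,-.04,-.07,-.09,-.11,-.13,-.16]:
    x,q=pose(tipat(e),RF,.025); h=r.move_straight(x,q,speed=.03,max_force=18)
    print(e,h,pf(),np.round(w2p(r.read_state()["eef_pos"]),1), np.round(np.array(tipat(e))[2]+25,1))
    if h: break
r.hold(.2); print(pf(),r.read_state()["time_s"])
snap("side","s10",(235,160,445,340),3.3)
E
```

```text
0.08 False [2.97 0.26 2.97] [-153.7 -100.1  229.8] 229.6
0.04 False [ 2.95 -0.8   3.88] [-156.2 -100.1  221.4] 221.4
0.0 False [ 1.78 -0.35  2.14] [-158.2 -100.   212.9] 213.0
-0.04 False [ 2.88 -0.67  3.76] [-159.8 -100.   205.3] 205.4
-0.07 False [2.22 0.25 2.29] [-160.8  -99.9  199.5] 199.6
-0.09 False [ 2.9  -0.65  3.95] [-161.3 -100.   195.7] 195.7
-0.11 False [3.15 0.49 5.62] [-161.4 -100.   192.1] 191.8
-0.13 True [-3.61  2.6  13.11] [-161.1 -100.1  190.8] 187.8
[-2.78  1.93 12.17] 36.525
```

View pics/s10.png

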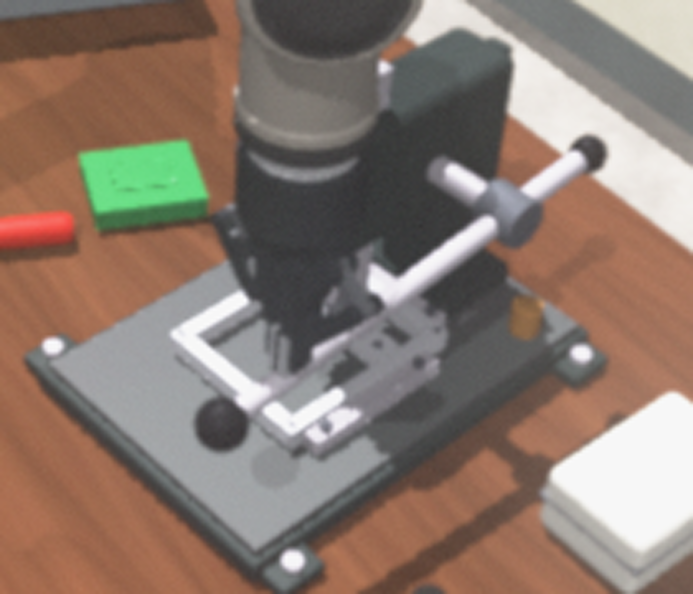

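```bash
python3 - <<'E'
from h import *
RF=Rtool([-1,0,0],0)
t=w2p(r.read_state()["eef_pos"]); q=Ro.from_matrix(RF).as_quat()
print(r.move_straight(p2w(t[0],-100,t[2]-3),q,speed=.02,max_force=9),pf(),np.round(w2p(r.read_state()["eef_pos"]),1)); r.hold(.3); print(pf())
r.move_straight(p2w(t[0],-100,t[2]+60),q,speed=.12)
r.reach(p2w(-210,60,340),q)
snap("side","s11",(235,160,445,340),3.3);st,_,_=snap("wrist","w11",s=1.4);print(st["time_s"],pf())
snap("top","t11",(240,110,400,260),4.5)
E
```

```text
True [-3.69  1.35 13.42] [-161.1 -100.1  190.9]
[-2.19  0.73 11.45]
38.575 [-0.45 -0.87 -0.88]
```

View pics/s11.png

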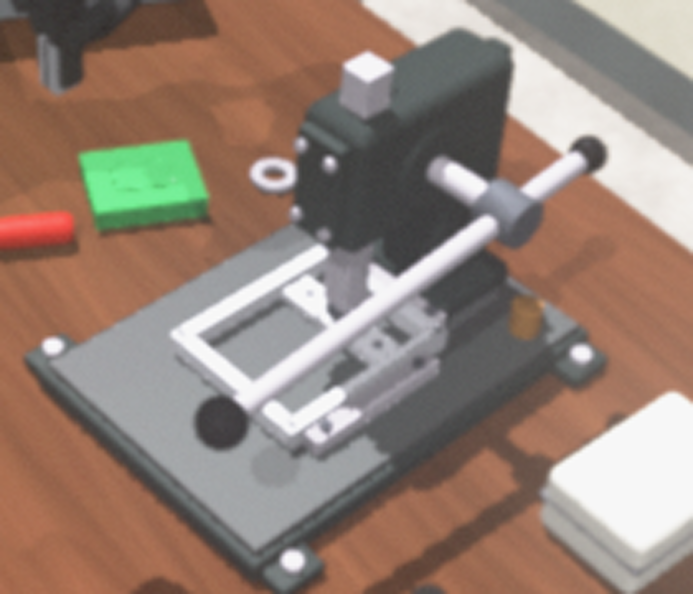

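View pics/w11.png

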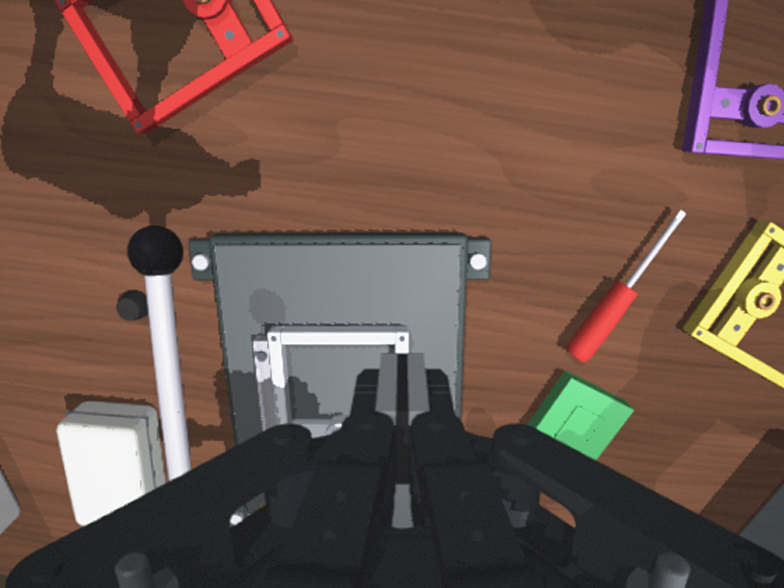

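The side view shows the ram foot (345,290) down on the boss and the lever slightly below level. I'll check the lever angle by triangulating the ball, and recheck the frame pose.

```bash
python3 - <<'E'
from h import *
f=np.load("pics/w11.npz");p=f["p"];st=dict(eef_pos=f["eef_pos"],eef_rot=f["eef_rot"])
def ball(p,box):
    g=p.max(2);x0,y0,x1,y1=box;m=np.zeros_like(g);m[y0:y1,x0:x1]=(g[y0:y1,x0:x1]<48)
    cs,_=cv2.findContours(m.astype(np.uint8),cv2.RETR_EXTERNAL,cv2.CHAIN_APPROX_NONE);c=max(cs,key=cv2.contourArea)
    return cv2.minEnclosingCircle(c)
bw=ball(p,(85,155,135,200)); 
S=np.load("pics/s11.npz")["p"]; bs=ball(S,(288,270,320,305)); print(bw,bs)
def ray(n,uv,st=None):
    m,R,c=campose(n,st);d=R@np.r_[norm(m,[uv])[0],1];return c,d/np.linalg.norm(d)
def tri(a,b):
    A=sum((np.eye(3)-np.outer(d,d)) for c,d in (a,b));B=sum((np.eye(3)-np.outer(d,d))@c for c,d in (a,b));X=np.linalg.solve(A,B)
    return X,[np.linalg.norm(np.cross(d,X-c))*1000 for c,d in (a,b)]
X,e=tri(ray("wrist",bw[0],st),ray("side",bs[0]));P=w2p(X);print("ball",P,e,"elev",np.arctan2(P[2]-180,42-P[0]))
q=p[215:300,170:310][:,:,::-1];cv2.imwrite("pics/w11z.png",cv2.resize(q,None,fx=5,fy=5,interpolation=cv2.INTER_CUBIC))
cv2.imwrite("pics/s11z.png",cv2.resize(S[220:300,280:380][:,:,::-1],None,fx=7,fy=7,interpolation=cv2.INTER_CUBIC))
E
```

```text
Traceback (most recent call last):
ValueError: max() iterable argument is empty
```

```bash
python3 - <<'E'
from h import *
f=np.load("pics/w11.npz");p=f["p"];st=dict(eef_pos=f["eef_pos"],eef_rot=f["eef_rot"])
S=np.load("pics/s11.npz")["p"]
def ball(p,box,t):
    g=p.max(2);x0,y0,x1,y1=box;m=np.zeros_like(g);m[y0:y1,x0:x1]=(g[y0:y1,x0:x1]<t)
    cs,_=cv2.findContours(m.astype(np.uint8),cv2.RETR_EXTERNAL,cv2.CHAIN_APPROX_NONE);c=max(cs,key=cv2.contourArea)
    return cv2.minEnclosingCircle(c)
print(S[288,300:304].tolist())
bw=ball(p,(85,155,135,200),48); bs=ball(S,(285,268,320,305),65); print(bw,bs)
def ray(n,uv,st=None):
    m,R,c=campose(n,st);d=R@np.r_[norm(m,[uv])[0],1];return c,d/np.linalg.norm(d)
def tri(a,b):
    A=sum((np.eye(3)-np.outer(d,d)) for c,d in (a,b));B=sum((np.eye(3)-np.outer(d,d))@c for c,d in (a,b));X=np.linalg.solve(A,B)
    return X,[np.linalg.norm(np.cross(d,X-c))*1000 for c,d in (a,b)]
X,e=tri(ray("wrist",bw[0],st),ray("side",bs[0]));P=w2p(X);print("ball",P,e,"elev",np.arctan2(P[2]-180,42-P[0]))
q=p[215:300,170:310][:,:,::-1];cv2.imwrite("pics/w11z.png",cv2.resize(q,None,fx=5,fy=5,interpolation=cv2.INTER_CUBIC))
cv2.imwrite("pics/s11z.png",cv2.resize(S[220:300,280:380][:,:,::-1],None,fx=7,fy=7,interpolation=cv2.INTER_CUBIC))
E
```

```text
[[72, 69, 72], [73, 69, 72], [71, 68, 71], [70, 66, 69]]
((110.65145111083984, 178.89627075195312), 19.337234497070312) ((300.0, 293.0), 9.999999747378752e-05)
ball [-218.24037953 -101.91134839  147.30091296] [np.float64(3.3763563765841926), np.float64(3.376356376584022)] elev -0.12499450199688943
```

```bash
ls pics/*11z.png
```

```text
pics/s11z.png
pics/w11z.png
```

View pics/w11z.png

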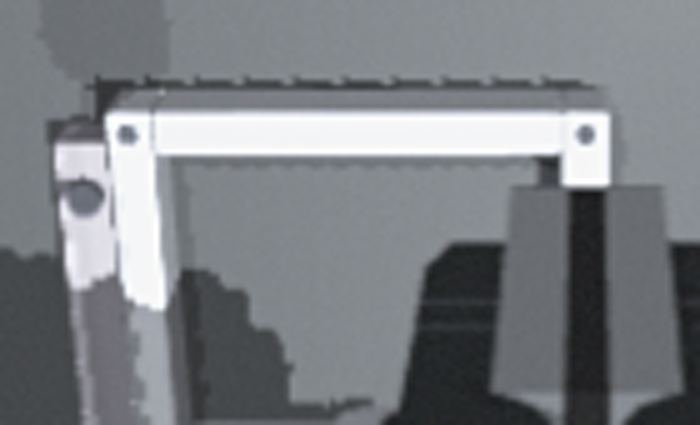

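View pics/s11z.png

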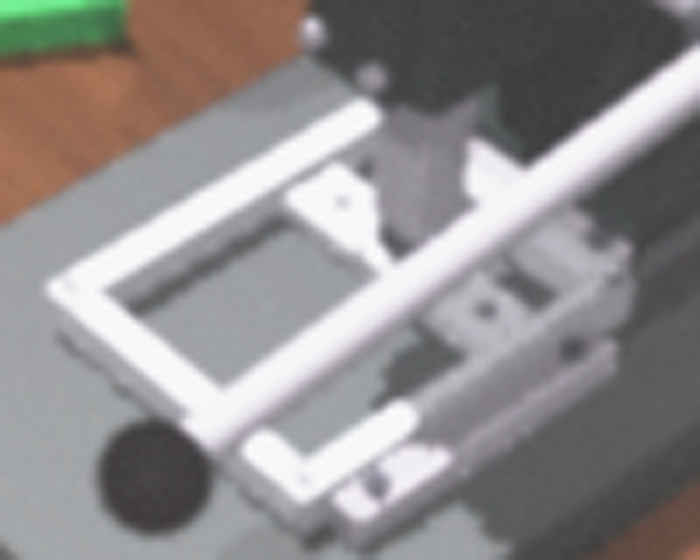

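```bash
python3 - <<'E'
from h import *
f=np.load("pics/w11.npz");st=dict(eef_pos=f["eef_pos"],eef_rot=f["eef_rot"])
def ray(n,uv,st=None):
    m,R,c=campose(n,st);d=R@np.r_[norm(m,[uv])[0],1];return c,d/np.linalg.norm(d)
def tri(a,b):
    A=sum((np.eye(3)-np.outer(d,d)) for c,d in (a,b));B=sum((np.eye(3)-np.outer(d,d))@c for c,d in (a,b));X=np.linalg.solve(A,B)
    return X,[np.linalg.norm(np.cross(d,X-c))*1000 for c,d in (a,b)]
X,e=tri(ray("wrist",(110.65,178.9),st),ray("side",(301.7,287.5)));P=w2p(X);print("ball",P,e,"elev",np.arctan2(P[2]-180,42-P[0]))
a=onplane("wrist",[(170+103/5-.4,215+111/5-.4),(170+612/5-.4,215+111/5-.4)],.043,st);print(np.round(w2p(a),1))
v=a[1]-a[0];print(np.degrees(np.arctan2(-v[0],v[1]))-7.5)
E
```

```text
ball [-216.32647457  -99.02161375  156.6598606 ] [np.float64(0.7969719521853794), np.float64(0.7969719521852535)] elev -0.0901066659195651
[[-114.9  -65.    43. ]
 [-115.1   65.5   43. ]]
0.07008083189836611
```

```bash
python3 - <<'E'
from h import *
print(pf(), r.read_state()["time_s"]); r.finish_job()
E
```

```text
[ 0.78  0.99 -0.48] 38.675
the job is handed in; nothing more can be done
```

The frame is square against both stops and the lever has been pushed down until it went hard. The job was handed in at 38.7 s with the robot clear of everything.

**Frame:** I pushed it along the bed with the open fingers, first onto the side stop, then onto the back stop, and repeated both pushes. The stopping positions repeated to about 0.2 mm. The last wrist picture puts the front face at x = -115.0 mm (home is -115), the sides at y = -65.0 and +65.5 mm, and the yaw at 0.07°.

**Lever and bushing:** I pushed the bar from above with the fingers shut until the force jumped. It tripped at an 18 N change and held at about 12 N, above the 5 to 7 N needed for pressing. A second push gained nothing more.
- **Lever angle:** The ball's position in two views gives a lever value of about 0.89, against 0.90 for flush. The height of the fingertips at the stop gives about 0.91. I put the difference down to calibration.
- **Not seen directly:** The ram foot covers the bushing, so flush is inferred from the hard stop and the lever angle.

**Other checks:**
- **Lever at the start:** It already stood at about 0.19, not 0. I worked from the measured angle.
- **Ball fit:** My first automatic fit of the ball in the side picture failed, so I read its centre from the enlarged picture.
- **Bystanders:** I never pushed against any of them, and those in view in the last pictures looked unmoved. I did not measure them.

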